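# Mirror the vanity row in the new caddy

## Robot

A 6-joint arm with a two-finger parallel gripper is mounted at the origin on the work surface. World frame = base frame: x ahead of the robot, y to its left, z up, the work surface at z = 0. Lengths are in m, angles in rad, forces in N, time in s.
With the tool pointing down it reaches from about 0.225 to 0.875 m from the base axis. Payload 3.4 kg.
Tool frame: the origin (TCP) lies at the very end of the fingers, on their centre line; the grasp point (between the pads) lies 19 mm behind it; z points along the fingers, y is the line along which they close (so a half turn about z gives the same grasp; the last joint's range is limited). The gripper opens to 85 mm and grips with 20 to 120 N. Pads are 22 mm wide; open, the fingers measure 114 mm over their backs; the gripper's body (76 mm by 85 mm) begins 54 mm behind the grasp point. The pads swing forward as they close: fully open they stand 13 mm farther back than shut.
Start: joints at [1.216, 0.276, 1.505, -0, 1.361, -0.121], TCP at [0.133, 0.559, 0.231] pointing down, gripper open.
Joint ranges: [-2.89, 2.89], [-0.75, 2.08], [0.22, 2.7], [-1.18, 4.32], [0.11, 2.71], [-2.7, 2.7]. Speed limits (rad/s): [2.57, 2.57, 3.14, 3.14, 3.14, 3.14].

## Interface

Orientations are given as a unit quaternion [w, x, y, z].
In Python, from rig import readout, vision, manip gives the robot as it stands.
- The arm moves only by the shell command python3 -m handwheel 'ROWS' [FORCE]. ROWS is JSON, a list of rows, each a list of 3 entries, a list of its own where there are three numbers: the shift along the tool's x, y, z in mm, then the turn, a rotation vector about the tool's x, y, z in units of 6 degrees (1.0 is 6 degrees), then the closure, from -1 (fully open) to 1 (shut), so that 0 is half open. A call has 1 to 20 rows; each row shifts and turns the commanded pose from where the row before left it, along the tool's axes as they then stand; what a row does not reach is not made up. A row lasts 1/8 s, in which the tool goes at most 62.5 mm and 10.7 degrees, less where a joint would pass 70% of its speed; a pose out of reach is approached as far as the arm can. A call is refused whole if a number of a shift passes 62.5 or a number of a turn 1, either way. A call with a gripper value outside its range is refused whole. The fingers move at their own pace and stop on an object; FORCE is the grip in N (left out, the last holds). Time passes only in rows, so rows that do not move let the fingers close. It gives the time, the measured TCP pose, the force, the opening and the grip force at its end, in the units of the state.
- readout.get_state(): the state, without advancing time (a new reading comes with each control period).
- vision.get_image(name): name is "scene" or "side" or "wrist"; returns the picture (400x640x3 uint8, blue, green, red); there is no depth.
- vision.camera_params(name): a dict with "intrinsics" (3x3 intrinsics, pixels), "rvec" (rotation vector, rad) and "tvec" (3), from world to camera coordinates, as OpenCV has them; the wrist camera has in their place "hand_eye" (4x4, takes a point from camera to tool coordinates, whose origin is the TCP and whose axes are the flange's). Camera axes: x right, y down, z forward; pixel columns grow to the right and rows downward; lengths in m; the calibration is good to about 2 mm. The wrist camera is an equidistant fisheye: a pixel r from the principal point sees the ray r / f radians off the axis. A picture is of the moment at which its call begins: read the wrist's pose just before it. camera_params takes no time and is no camera call.
- manip.sign_off(): hands the job in; it is judged then, once.
The state is a dict: "clock": time; "qpos": joint angles; "qd": joint speeds; "effort": joint torques, N m; "position": TCP position; "ee_rot": TCP orientation; "contact_force": force on the tool from outside, world axes, zero at the start; "moment": the same for the moment, N m; "width": finger opening in m; "gripper_force": force on a finger pad.
Only numpy, scipy, OpenCV 4.12 (cv2) and the standard library are available. Lean on these libraries where they do the work, as an engineer would, in place of code of your own. Each camera call takes 0.05 s, during which the arm holds its last target. There are 200 camera calls.

## Task

Move the four toiletries from the wooden caddy into the blue one, one to a compartment, in reverse order as counted from the gold balls: the one nearest the wooden caddy's gold ball ends up farthest from the blue caddy's gold ball, the second nearest ends up second farthest, and so on. Stand each one upright on the floor of its compartment, about in the middle, setting it down gently without tipping any over, and leave the brush and the ribbed vase where they are.

Things in the scene. Friction and masses are not known exactly. Their poses are not given: they have to be found in the camera images.
- vial: Loose slim aluminium roller vial, plain upright cylinder 24 mm across, 90 mm high, about 45 g. Origin: centre of its foot; z up along it.
- flacon: Loose small round-bellied amber glass flacon, belly 44 mm across at 17 mm height, narrowing to 20 mm at 42 mm; above that a plain gold cylindrical stopper 24 mm across from 42 to 80 mm height (fixed to it; grip it there). About 90 g. Origin: centre of its foot (30 mm across); z up.
- case: Loose upright black acrylic case, square block 36 by 36 mm, 60 mm high, two thin gold lines round it, gold stud on top, about 80 g. Origin: centre of its underside; x and y square to its sides, z up.
- pot: Loose white ribbed ceramic pot with a flush wooden cap, upright cylinder 40 mm across, 68 mm high, about 90 g. Origin: centre of its foot; z up.
- old_caddy: Brown wooden caddy holding the four things at the start, feet 8 mm above the table. Fixed, any yaw. 70 (x) by 259 mm (y); walls 3 mm thick, tops 20 mm above the table, floor 6 mm thick. Four compartments along y, centres y = -96, -32, 32, 96 mm, each 64 by 61 mm inside. Gold ball (22 mm, 13 mm up) beyond the +y end, at y = 146 mm. Origin: centre of underside.
- new_caddy: Blue glazed ceramic caddy, empty at the start; things set in it have their feet 6 mm above the table. Fixed, any yaw. 70 (x) by 259 mm (y); walls 3 mm thick, tops 20 mm above the table, floor 6 mm thick. Four compartments along y, centres y = -96, -32, 32, 96 mm, each 64 by 61 mm inside. Gold ball (22 mm, 13 mm up) beyond the +y end, at y = 146 mm. Origin: centre of underside.
- seat_vial: Fixed brass plate, round, 32 mm across, 2 mm thick, lying on the floor of the old caddy under the vial at the start; it stays there and so marks the compartment that the vial came from. Origin: centre of its underside, 6 mm above the table.
- seat_flacon: Fixed brass plate, round, 52 mm across, 2 mm thick, lying on the floor of the old caddy under the flacon at the start; it stays there and so marks the compartment that the flacon came from. Origin: centre of its underside, 6 mm above the table.
- seat_case: Fixed brass plate, 46 mm square, 2 mm thick, lying on the floor of the old caddy under the case at the start; it stays there and so marks the compartment that the case came from. Origin: centre of its underside, 6 mm above the table.
- seat_pot: Fixed brass plate, round, 50 mm across, 2 mm thick, lying on the floor of the old caddy under the pot at the start; it stays there and so marks the compartment that the pot came from. Origin: centre of its underside, 6 mm above the table.
- vase: Bystander, loose: small ribbed white ceramic vase, 65 mm across, 100 mm high, upright on the marble between and beyond the caddies. Origin: centre of its foot.
- brush: Bystander, loose: black plastic bristle-brush lying on the marble between the caddies on the robot's side, bristles up, 162 mm long (x, its slim handle to +x), 32 mm wide, 24 mm high. Origin: on its underside, near the middle of its length.
Things that resemble listed ones, but are neither listed nor needed, are in the scene too. What is shaped like the case but green or purple is not meant.

How it is judged:
By the outcome, as a careful person would: the job done as asked, in the order asked, and still so for the second after the job is handed in, with the robot touching nothing.
It also fails if it takes over 112 s, if anything falls off the work surface, if the arm or the gripper's body presses on something with over 40 N, if the wrist force passes 120 N, or if a joint passes its speed limit or range.

## Working session

There is one attempt and no reset: what is moved stays moved. The work goes in short steps, Python scripts to look and compute and a shell command to move; the robot and the scene stay as the last step left them, time stands still between calls to the robot, and variables do not carry over. Pictures are saved under pics/ and viewed, at most 14 in all, crops included, and the job is handed in when it is done.

```bash
mkdir -p pics; ls
python3 - <<'E'
from rig import readout,vision
import cv2,json
for n in("scene","side"):
    cv2.imwrite(f"pics/{n}0.png",vision.get_image(n))
for n in("scene","side","wrist"): print(n,vision.camera_params(n))
print(readout.get_state())
E
```

```text
pics
scene {'intrinsics': array([[361.08475551,   0.        , 319.10023774],
       [  0.        , 361.08475551, 194.119261  ],
       [  0.        ,   0.        ,   1.        ]]), 'rvec': array([ 2.24950851,  0.72009978, -0.29483153]), 'tvec': array([-0.4203116 , -0.20475836,  1.05356049])}
side {'intrinsics': array([[496.46143409,   0.        , 319.50388179],
       [  0.        , 496.46143409, 194.7380311 ],
       [  0.        ,   0.        ,   1.        ]]), 'rvec': array([ 0.10150839, -2.79784915,  1.31963056]), 'tvec': array([0.53322065, 0.08403135, 1.0019418 ])}
wrist {'intrinsics': array([[309.70691629,   0.        , 318.89184028],
       [  0.        , 309.70691629, 202.09502351],
       [  0.        ,   0.        ,   1.        ]]), 'hand_eye': array([[-9.20970059e-05, -9.65705572e-01, -2.59639634e-01,
         6.50904115e-02],
       [ 9.99999422e-01, -3.67056463e-04,  1.01052183e-03,
         6.97936402e-04],
       [-1.07116897e-03, -2.59639391e-01,  9.65705048e-01,
        -1.41886932e-01],
       [ 0.00000000e+00,  0.00000000e+00,  0.00000000e+00,
         1.00000000e+00]])}
{'clock': 0.1, 'qpos': array([ 1.21598797e+00,  2.76513721e-01,  1.50596927e+00, -2.11521507e-05,
        1.36065730e+00, -1.20996259e-01]), 'qd': array([-8.23119609e-04, -5.50227694e-04, -1.50635641e-03, -7.08264983e-04,
        6.54572656e-04,  5.93032036e-05]), 'effort': array([ 9.77571763e-04, -4.17699623e+01, -2.46405369e+01, -2.54118377e-04,
        5.78849518e-03, -4.61842532e-06]), 'position': array([0.13307745, 0.55893773, 0.23055132]), 'ee_rot': array([-1.72310503e-04,  1.16637703e-01,  9.93174228e-01, -7.54458010e-04]), 'contact_force': array([0.28740572, 0.82862986, 0.80214589]), 'moment': array([-0.04661985, -0.05537647, -0.00639822]), 'gripper_force': 0.0, 'width': 0.08534644990312874}
```

View pics/scene0.png

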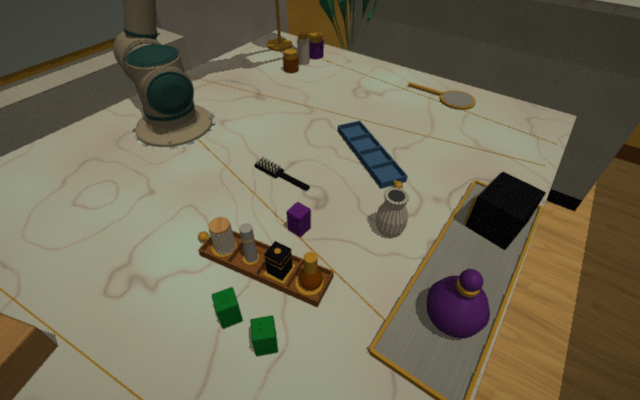

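View pics/side0.png

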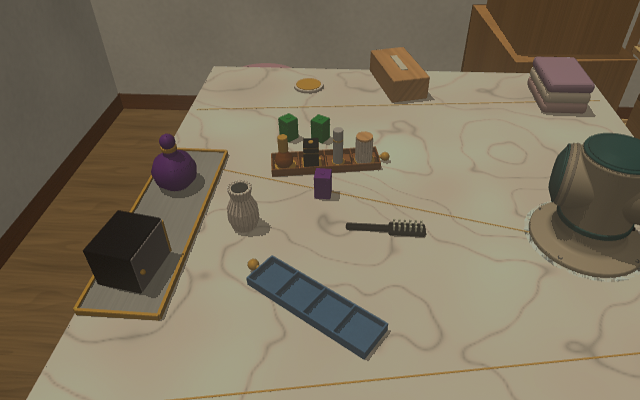

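The scene view shows the wooden caddy at about (265,265) with its ball at (203,237). From the ball the order is pot (221,235), vial (248,245), case (278,260), flacon (310,275). The blue caddy is at about (370,153), with its ball at (398,184) beside the vase. Black case candidates are the small block with gold lines at (278,260), which fits. The green blocks (227,307) and (263,335), the purple block (299,219) and the big black box (507,208) do not. I'll enlarge to confirm and measure.

Run:
```python
import cv2,numpy as np
a=cv2.imread("pics/side0.png");b=cv2.imread("pics/scene0.png")
c=lambda i,x,y,w,h,s:cv2.resize(i[y:y+h,x:x+w],None,fx=s,fy=s,interpolation=cv2.INTER_CUBIC)
cv2.imwrite("pics/old.png",np.vstack([c(a,260,115,160,65,5)[:,:],c(b,190,205,160,50,5)])[:0] if 0 else c(b,190,205,155,105,5))
cv2.imwrite("pics/oldside.png",c(a,260,120,140,70,5))
cv2.imwrite("pics/newside.png",c(a,240,250,155,110,5))
```

```text
(no output)
```

View pics/old.png

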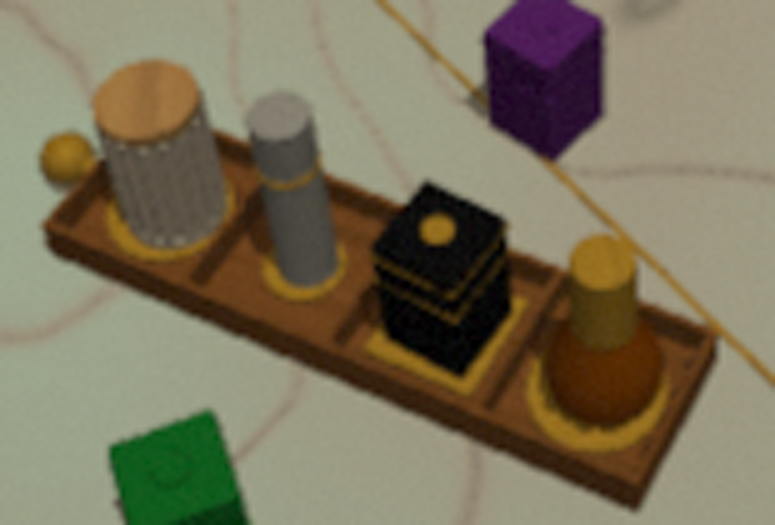

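View pics/newside.png

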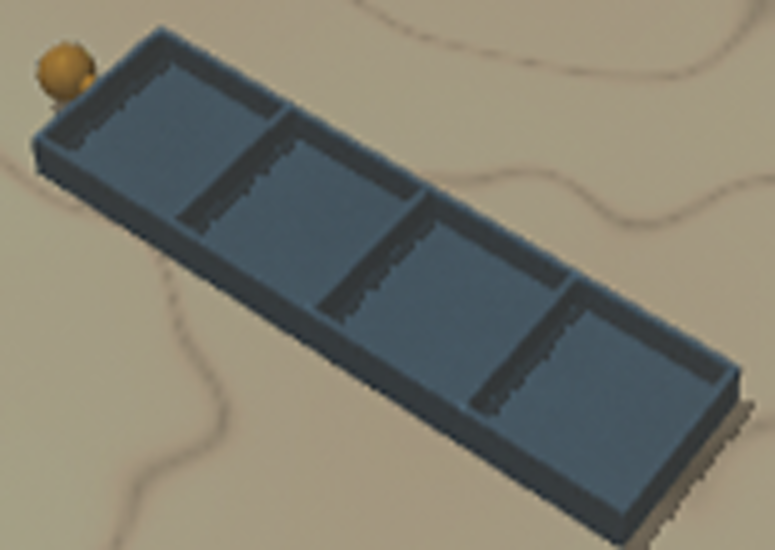

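View pics/oldside.png

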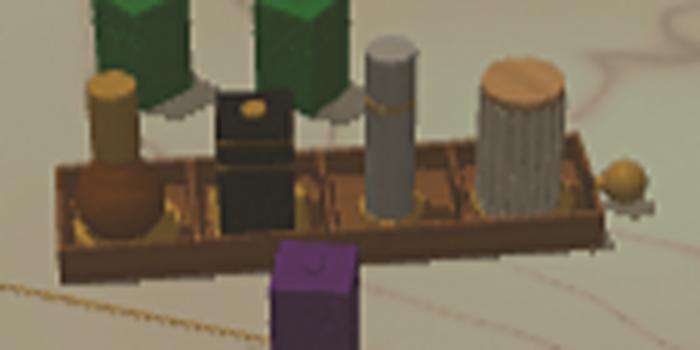

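Case confirmed: black, gold lines and stud, at scene crop (438,230). From the ball the order is pot, vial, case, flacon, so in the blue caddy pot goes to y=-96, vial to -32, case to +32 and flacon to +96.

```bash
cat > h.py <<'E'
import numpy as np,cv2
from rig import readout,vision
from scipy.spatial.transform import Rotation as Ro
P={n:vision.camera_params(n) for n in("scene","side")}
def ray(n,u,v):
    p=P[n];R=cv2.Rodrigues(p["rvec"])[0]
    d=R.T@np.linalg.inv(p["intrinsics"])@[u,v,1];return -R.T@p["tvec"],d
def atz(n,u,v,z):
    o,d=ray(n,u,v);return (o+d*(z-o[2])/d[2])[:2]
def caddy(pts,loc): # rigid 2D fit
    A=np.array(loc,float);B=np.array(pts);a=A.mean(0);b=B.mean(0)
    H=(A-a).T@(B-b);th=np.arctan2(H[0,1]-H[1,0],H[0,0]+H[1,1])
    R=np.array([[np.cos(th),-np.sin(th)],[np.sin(th),np.cos(th)]]);t=b-R@a
    return t,th,B-(A@R.T+t)
E
python3 - <<'E'
from h import *
np.set_printoptions(precision=4,suppress=True)
c=lambda u,v,x,y:(x+(u+.5)/5-.5,y+(v+.5)/5-.5)
O=lambda u,v:c(u,v,190,205); S=lambda u,v:c(u,v,260,120); N=lambda u,v:c(u,v,240,250)
for n,s,d,z in(("pot",(148,102),(523,82),.076),("vial",(281,117),(391,49),.098),("case",(440,240),(254,107),.068),("flacon",(602,262),(113,83),.088)):
    print(n,atz("scene",*O(*s),z),atz("side",*S(*d),z))
print("casecorners",[atz("scene",*O(*q),.068) for q in((428,184),(505,220),(455,297),(375,248))])
pts=[atz("side",*N(*q),.02) for q in((161,28),(35,140),(740,370),(622,517))]; ball=atz("side",*N(66,72),.013)
print("new",pts,ball)
# local (x,y): ball at +y ; assign x sign by geometry
for sx in(1,-1):
    t,th,r=caddy(pts+[ball],[(sx*35,129.5),(-sx*35,129.5),(sx*35,-129.5),(-sx*35,-129.5),(0,146)]) if 0 else caddy(pts+[ball],np.array([(sx*35,129.5),(-sx*35,129.5),(sx*35,-129.5),(-sx*35,-129.5),(0,146)])/1000)
    print(t,th,r.tolist() if abs(r).max()<.02 else"bad")
    if abs(r).max()<.02:
        y=np.array([-np.sin(th),np.cos(th)]);print([t+y*k for k in(-.096,-.032,.032,.096)])
pts=[atz("side",*S(*q),.02) for q in((56,168),(60,248),(578,135),(604,212))]+[atz("scene",*O(*q),.02) for q in((716,342),(637,490),(47,228))]; print("old",pts,atz("scene",*O(67,160),.013),atz("side",*S(624,181),.013))
st=readout.get_state();print(Ro.from_quat(np.roll(st["ee_rot"],-1)).as_matrix())
E
```

```text
pot [ 0.4516 -0.2351] [ 0.4472 -0.2286]
vial [ 0.5127 -0.2234] [ 0.5086 -0.2188]
case [ 0.5773 -0.216 ] [ 0.5722 -0.2124]
flacon [ 0.6385 -0.2016] [ 0.6356 -0.1983]
casecorners [array([ 0.5575, -0.1992]), array([ 0.5906, -0.1956]), array([ 0.5972, -0.2316]), array([ 0.5609, -0.2321])]
new [array([0.617 , 0.1119]), array([0.6543, 0.1704]), array([0.4014, 0.2533]), array([0.4398, 0.3114])] [0.651  0.1303]
[0.5283 0.2115] -2.152356994411403 [[-0.00026958143834543424, 0.0007767641652178525], [-0.001408930184361834, 0.0007608504153531759], [0.0005192916533903746, -6.685206689144296e-05], [0.0004593650524566395, -0.00048654292653455], [0.0006998549168607537, -0.0009842195871450077]]
[array([0.4481, 0.2642]), array([0.5016, 0.2291]), array([0.555 , 0.1939]), array([0.6085, 0.1588])]
[0.5283 0.2115] -2.1530329416536613 bad
old [array([ 0.6717, -0.2259]), array([ 0.6597, -0.1611]), array([ 0.4181, -0.2694]), array([ 0.4063, -0.205 ]), array([ 0.6645, -0.1669]), array([ 0.6756, -0.2327]), array([ 0.4233, -0.2755])] [ 0.3981 -0.2448] [ 0.3956 -0.2412]
[[-0.9728  0.2317 -0.0005]
 [ 0.2317  0.9728 -0.0015]
 [ 0.0002 -0.0015 -1.    ]]
```

```bash
cat >> h.py <<'E'
def plan(x,y,z,yaw=None):
    st=readout.get_state();R=Ro.from_quat(np.roll(st["ee_rot"],-1)).as_matrix()
    d=R.T@(np.array([x,y,z])-st["position"])*1000
    a=np.degrees(np.arctan2(R[1,1],R[0,1]));k=max(abs(d))/50
    print("shift mm",d.round(1),"rows50",round(k,2),"yaw",a.round(2),end=" ")
    if yaw is not None: print("turn z units",round(-((yaw-a+180)%360-180)/6,3),end="")
    print()
def wcam(u,v,z,st):
    p=vision.camera_params("wrist");K=p["intrinsics"];H=p["hand_eye"]
    q=np.array([u-K[0,2],v-K[1,2]]);r=np.hypot(*q);th=r/K[0,0]
    d=np.r_[q/r*np.sin(th),np.cos(th)]
    R=Ro.from_quat(np.roll(st["ee_rot"],-1)).as_matrix()
    o=R@H[:3,3]+st["position"];d=R@H[:3,:3]@d
    return (o+d*(z-o[2])/d[2])[:2]
E
python3 - <<'E'
from h import *
c=lambda u,v,x,y:(x+(u+.5)/5-.5,y+(v+.5)/5-.5)
print("purple",atz("scene",299,210,.06),atz("side",323,172,.06))
print("green",atz("scene",227,296,.06),atz("side",288,118,.06),atz("scene",263,323,.06))
print("vase top",atz("scene",396,196,.1),atz("side",239,188,.1))
plan(.54,-.215,.231,99.8)
E
```

```text
purple [ 0.53991627 -0.10561156] [ 0.53473344 -0.1042557 ]
green [ 0.56211651 -0.32666041] [ 0.64019653 -0.32650873] [ 0.64076863 -0.32727848]
vase top [0.6941397 0.0048487] [0.69175693 0.01131022]
shift mm [-5.752e+02 -6.586e+02  5.000e-01] rows50 13.17 yaw 76.6 turn z units -3.866
```

```bash
python3 -m handwheel '[[[-20,-23,0],[0,0,0],-1],[[-41,-47,0],[0,0,0],-1],[[-41,-47,0],[0,0,0],-1],[[-41,-47,0],[0,0,0],-1],[[-41,-47,0],[0,0,0],-1],[[-41,-47,0],[0,0,0],-1],[[-41,-47,0],[0,0,0],-1],[[-41,-47,0],[0,0,0],-1],[[-41,-47,0],[0,0,0],-1],[[-41,-47,0],[0,0,0],-1],[[-41,-47,0],[0,0,0],-1],[[-41,-47,0],[0,0,0],-1],[[-41,-47,0],[0,0,0],-1],[[-41,-47,0],[0,0,0],-1],[[-22,-24,0],[0,0,-0.97],-1],[[0,0,0],[0,0,-0.97],-1],[[0,0,0],[0,0,-0.97],-1],[[0,0,0],[0,0,-0.97],-1],[[0,0,0],[0,0,0],-1],[[0,0,0],[0,0,0],-1]]' 40
python3 - <<'E'
from h import *
st=readout.get_state();im=vision.get_image("wrist");cv2.imwrite("pics/w1.png",im)
print(st["position"],st["ee_rot"],st["clock"]);np.save("w1.npy",st,allow_pickle=True)
plan(.54,-.215,.231,99.8)
E
```

```text
clock: 2.6
position: [0.54, -0.2138, 0.231]
ee_rot: [-0.0, -0.085, 0.996, 0.0]
contact_force: [-0.2, 0.7, -0.1]
width: 0.0853
gripper_force: 0.0
[ 0.5399983  -0.21381765  0.23102812] [-1.99992309e-04 -8.54625783e-02  9.96341343e-01  1.89497470e-04] 2.6
shift mm [ 0.2 -1.1  0.1] rows50 0.02 yaw 99.82 turn z units 0.003
```

View pics/w1.png

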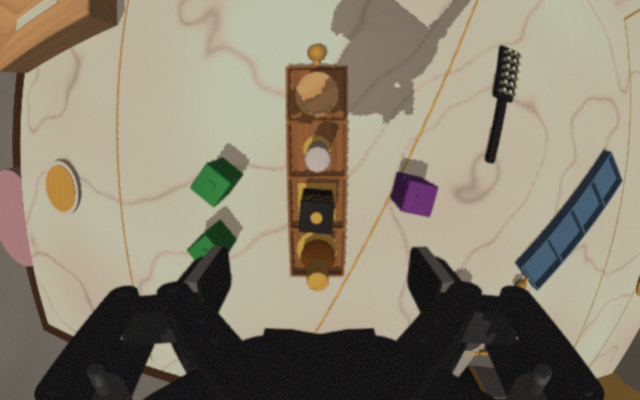

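The wrist view shows tops at pot (317,92), vial (318,159), case stud (317,218), flacon (317,282). The case looks almost square to the caddy.

Run:
```python
from h import *
st=np.load("w1.npy",allow_pickle=True).item()
for n,u,v,z in(("pot",317,92,.076),("vial",318,159,.098),("case",317,218,.07),("flacon",317,282,.088),("ball",317,52,.013),("c1",287,67,.02),("c2",347,66,.02),("c3",291,275,.02),("c4",344,275,.02)): print(n,wcam(u,v,z,st).round(4))
im=cv2.imread("pics/w1.png")
cv2.imwrite("pics/w1c.png",cv2.resize(im[55:300,270:365],None,fx=2.4*1.0,fy=2.4,interpolation=2) if 0 else cv2.resize(im[180:300,270:365],None,fx=5,fy=5,interpolation=2))
```

```text
pot [ 0.4491 -0.2305]
vial [ 0.5098 -0.2191]
case [ 0.5733 -0.2092]
flacon [ 0.6374 -0.1982]
ball [ 0.3963 -0.2399]
c1 [ 0.4206 -0.2699]
c2 [ 0.4081 -0.2037]
c3 [ 0.6715 -0.2267]
c4 [ 0.6599 -0.1594]
```

View pics/w1c.png

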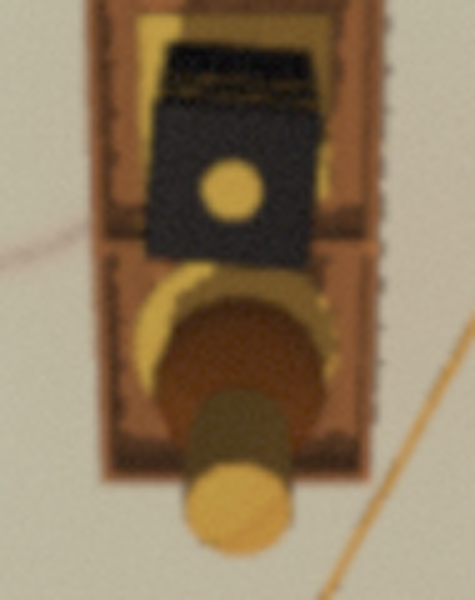

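```bash
python3 -c "
from h import *
plan(.449,-.230,.11)"
```

```text
shift mm [ 92.4  -0.4 121.1] rows50 2.42 yaw 99.82
```

```bash
python3 -m handwheel '[[[30,0,0],[0,0,0],-0.5],[[42,0,20],[0,0,0],-0.5],[[20.4,-0.4,40],[0,0,0],-0.5],[[0,0,45],[0,0,0],-0.5],[[0,0,40],[0,0,0],-0.5],[[0,0,30],[0,0,0],-0.5],[[0,0,15],[0,0,0],-0.5],[[0,0,8],[0,0,0],-0.5],[[0,0,0],[0,0,0],-0.5],[[0,0,0],[0,0,0],0],[[0,0,0],[0,0,0],0.2],[[0,0,0],[0,0,0],0.4],[[0,0,0],[0,0,0],1],[[0,0,0],[0,0,0],1],[[0,0,0],[0,0,0],1],[[0,0,0],[0,0,0],1]]' 40; python3 -c "
from h import *
plan(.449,-.230,.033)"
```

```text
clock: 4.65
position: [0.4499, -0.2306, 0.0342]
ee_rot: [0.001, -0.086, 0.996, -0.001]
contact_force: [1.1, -0.4, 5.7]
width: 0.0391
gripper_force: 40.3
shift mm [0.7 0.8 1.2] rows50 0.02 yaw 99.88
```

```bash
python3 -m handwheel '[[[0,0,-10],[0,0,0],1],[[0,0,-30],[0,0,0],1],[[0,0,-40],[0,0,0.9],1],[[0,0,-40],[0,0,0.9],1],[[0,0,-40],[0,0,0.9],1],[[0,0,-15],[0,0,0.9],1],[[0,0,0],[0,0,0.9],1],[[0,0,0],[0,0,0.9],1],[[0,0,0],[0,0,0.9],1],[[0,0,0],[0,0,0.9],1],[[0,0,0],[0,0,0],1]]'; python3 -c "
from h import *
plan(.4481,.2642,.208,56.7)"
```

```text
clock: 6.02
position: [0.4489, -0.2299, 0.2084]
ee_rot: [-0.0, 0.286, 0.958, 0.0]
contact_force: [0.8, -0.5, -0.3]
width: 0.0391
gripper_force: 40.4
shift mm [271.6 412.8   0.5] rows50 8.26 yaw 56.75 turn z units 0.008
```

```bash
python3 -m handwheel '[[[15,23,0],[0,0,0],1],[[30.2,45.9,0],[0,0,0],1],[[30.2,45.9,0],[0,0,0],1],[[30.2,45.9,0],[0,0,0],1],[[30.2,45.9,0],[0,0,0],1],[[30.2,45.9,0],[0,0,0],1],[[30.2,45.9,0],[0,0,0],1],[[30.2,45.9,0],[0,0,0],1],[[30.2,45.9,0],[0,0,0],1],[[15,23,0],[0,0,0],1],[[0,0,0],[0,0,0],1],[[0,0,0],[0,0,0],1]]'
python3 - <<'E'
from h import *
plan(.4481,.2642,.208,56.7)
st=readout.get_state();im=vision.get_image("wrist");cv2.imwrite("pics/w2.png",im);np.save("w2.npy",st,allow_pickle=True)
E
```

```text
clock: 7.52
position: [0.4488, 0.2635, 0.2082]
ee_rot: [-0.0, 0.286, 0.958, -0.001]
contact_force: [0.1, -0.2, -0.4]
width: 0.0391
gripper_force: 40.6
shift mm [1.  0.1 0.2] rows50 0.02 yaw 56.74 turn z units 0.006
```

View pics/w2.png

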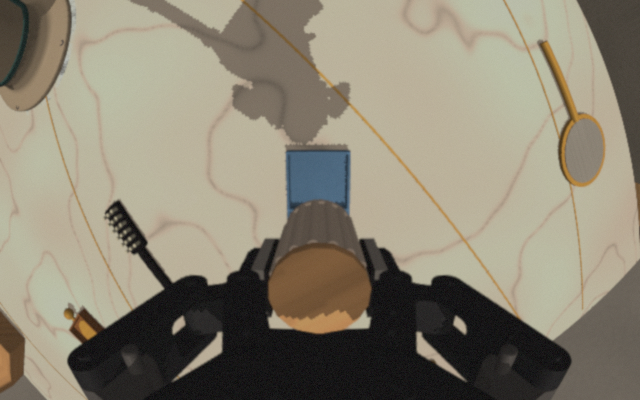

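The pot is held straight. The near end of the blue caddy has its top corners at (287,152) and (349,151), which I'll check against the fit.

Run:
```python
from h import *
st=np.load("w2.npy",allow_pickle=True).item()
print(wcam(287,151,.02,st),wcam(350,151,.02,st))
```

```text
[0.4027817  0.25407021] [0.43974917 0.31040235]
```

```bash
python3 -m handwheel '[[[1,0,20],[0,0,0],1],[[0,0,40],[0,0,0],1],[[0,0,40],[0,0,0],1],[[0,0,35],[0,0,0],1],[[0,0,20],[0,0,0],1],[[0,0,8],[0,0,0],1],[[0,0,4],[0,0,0],1],[[0,0,3],[0,0,0],1],[[0,0,2],[0,0,0],1],[[0,0,1],[0,0,0],1],[[0,0,1],[0,0,0],1],[[0,0,0],[0,0,0],1],[[0,0,0],[0,0,0],1]]'
```

```text
clock: 9.2
position: [0.4484, 0.2649, 0.0344]
ee_rot: [0.0, 0.287, 0.958, 0.0]
contact_force: [-0.3, 0.3, -0.5]
width: 0.0391
gripper_force: 40.7
```

```bash
python3 -m handwheel '[[[0,0,0.8],[0,0,0],1],[[0,0,0.8],[0,0,0],1],[[0,0,0],[0,0,0],1],[[0,0,0],[0,0,0],1]]'
```

```text
clock: 9.7
position: [0.4483, 0.2648, 0.0327]
ee_rot: [-0.0, 0.287, 0.958, 0.0]
contact_force: [0.6, -0.7, -0.6]
width: 0.039
gripper_force: 40.7
```

```bash
python3 -m handwheel '[[[0,0,0.6],[0,0,0],1],[[0,0,0.4],[0,0,0],1],[[0,0,0],[0,0,0],1],[[0,0,0],[0,0,0],1]]'
```

```text
clock: 10.2
position: [0.4484, 0.2649, 0.0322]
ee_rot: [0.0, 0.287, 0.958, 0.0]
contact_force: [-0.9, -0.6, 5.3]
width: 0.039
gripper_force: 41.0
```

```bash
python3 -m handwheel '[[[0,0,0],[0,0,0],0.1],[[0,0,0],[0,0,0],0],[[0,0,0],[0,0,0],-0.2],[[0,0,0],[0,0,0],-0.4],[[0,0,0],[0,0,0],-0.5],[[0,0,-10],[0,0,0],-0.5],[[0,0,-30],[0,0,0],-0.5],[[0,0,-45],[0,0,0],-0.5],[[0,0,-45],[0,0,-0.9],-0.5],[[0,0,-40],[0,0,-0.9],-0.5],[[0,0,-10],[0,0,-0.9],-0.5],[[0,0,0],[0,0,-0.9],-0.5],[[0,0,0],[0,0,-0.9],-0.5],[[0,0,0],[0,0,-0.9],-0.5],[[0,0,0],[0,0,-0.9],-0.5],[[0,0,0],[0,0,-0.9],-0.5],[[0,0,0],[0,0,0],-0.5]]'; python3 -c "
from h import *
plan(.5097,-.2192,.212,99.8)
cv2.imwrite('pics/s1.png',cv2.resize(vision.get_image('side')[230:370,220:420],None,fx=4,fy=4))"
```

```text
clock: 12.32
position: [0.4483, 0.2648, 0.2123]
ee_rot: [0.0, -0.086, 0.996, 0.0]
contact_force: [-0.1, 0.2, 1.3]
width: 0.064
gripper_force: 0.0
shift mm [ 2.200e+01 -4.874e+02  2.000e-01] rows50 9.75 yaw 99.82 turn z units 0.003
```

View pics/s1.png

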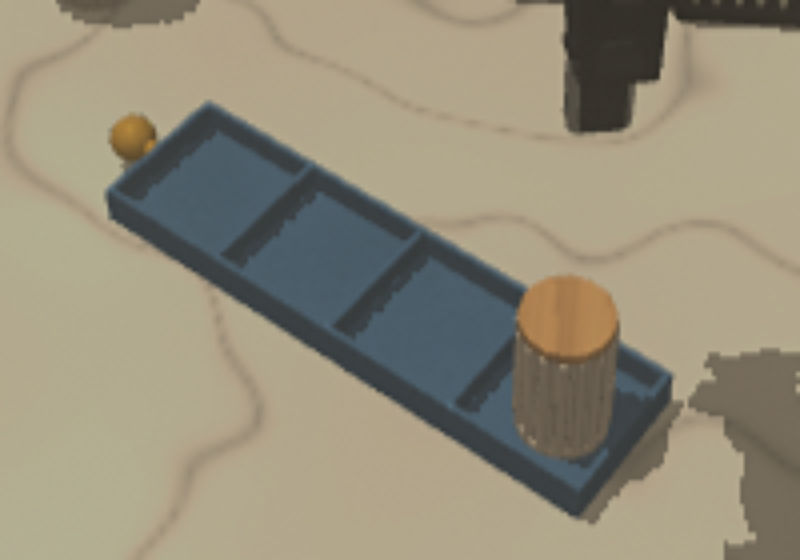

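The pot stands upright in the middle of the far compartment (crop (565,370)). Next the vial.

```bash
python3 -m handwheel '[[[2,-22,0],[0,0,0],-0.5],[[2,-44.3,0],[0,0,0],-0.5],[[2,-44.3,0],[0,0,0],-0.5],[[2,-44.3,0],[0,0,0],-0.5],[[2,-44.3,0],[0,0,0],-0.5],[[2,-44.3,0],[0,0,0],-0.5],[[2,-44.3,0],[0,0,0],-0.5],[[2,-44.3,0],[0,0,0],-0.5],[[2,-44.3,0],[0,0,0],-0.5],[[2,-44.3,0],[0,0,0],-0.5],[[2,-44.3,0],[0,0,0],-0.5],[[0,-22.4,0],[0,0,0],-0.5],[[0,0,20],[0,0,0],-0.5],[[0,0,40],[0,0,0],-0.5],[[0,0,45],[0,0,0],-0.5],[[0,0,35],[0,0,0],-0.5],[[0,0,16],[0,0,0],-0.5],[[0,0,8],[0,0,0],-0.5],[[0,0,0],[0,0,0],-0.3],[[0,0,0],[0,0,0],0]]' 40;python3 -c "
from h import *
plan(.5097,-.2192,.048,99.8)"
python3 -m handwheel '[[[0,0,0],[0,0,0],0.2],[[0,0,0],[0,0,0],0.35],[[0,0,0],[0,0,0],0.5],[[0,0,0],[0,0,0],1],[[0,0,0],[0,0,0],1],[[0,0,0],[0,0,0],1],[[0,0,0],[0,0,0],1]]'
```

```text
clock: 14.88
position: [0.5113, -0.2195, 0.0489]
ee_rot: [0.001, -0.086, 0.996, -0.001]
contact_force: [0.2, -0.2, 0.4]
width: 0.043
gripper_force: 0.0
shift mm [1.5 0.6 0.9] rows50 0.03 yaw 99.88 turn z units 0.013
clock: 15.75
position: [0.5106, -0.2193, 0.0482]
ee_rot: [0.0, -0.086, 0.996, -0.0]
contact_force: [0.0, 0.1, 5.3]
width: 0.0233
gripper_force: 39.0
```

```bash
python3 -m handwheel '[[[0,0,-10],[0,0,0],1],[[0,0,-35],[0,0,0],1],[[0,0,-45],[0,0,0.9],1],[[0,0,-45],[0,0,0.9],1],[[0,0,-30],[0,0,0.9],1],[[0,0,-7],[0,0,0.9],1],[[0,0,0],[0,0,0.9],1],[[0,0,0],[0,0,0.9],1],[[0,0,0],[0,0,0.9],1],[[0,0,0],[0,0,0.9],1],[[12,18,0],[0,0,0],1],[[28.6,41.75,0],[0,0,0],1],[[28.6,41.75,0],[0,0,0],1],[[28.6,41.75,0],[0,0,0],1],[[28.6,41.75,0],[0,0,0],1],[[28.6,41.75,0],[0,0,0],1],[[28.6,41.75,0],[0,0,0],1],[[28.6,41.75,0],[0,0,0],1],[[28.6,41.75,0],[0,0,0],1],[[12,18,0],[0,0,0],1]]'
python3 -m handwheel '[[[0,0,0],[0,0,0],1],[[0,0,0],[0,0,0],1]]'; python3 -c "
from h import *
plan(.5016,.2291,.046,56.7)"
```

```text
clock: 18.25
position: [0.5005, 0.2326, 0.2197]
ee_rot: [-0.001, 0.284, 0.959, 0.001]
contact_force: [0.8, -0.7, -0.4]
width: 0.0234
gripper_force: 39.3
clock: 18.5
position: [0.5015, 0.2288, 0.2196]
ee_rot: [-0.0, 0.286, 0.958, -0.0]
contact_force: [-0.3, 0.9, -0.3]
width: 0.0233
gripper_force: 39.3
shift mm [  0.    0.5 173.6] rows50 3.47 yaw 56.75 turn z units 0.009
```

```bash
python3 -m handwheel '[[[0,0,20],[0,0,0],1],[[0,0,40],[0,0,0],1],[[0,0,45],[0,0,0],1],[[0,0,35],[0,0,0],1],[[0,0,18],[0,0,0],1],[[0,0,7],[0,0,0],1],[[0,0,3],[0,0,0],1],[[0,0,2],[0,0,0],1],[[0,0,1],[0,0,0],1],[[0,0,0.8],[0,0,0],1],[[0,0,0.8],[0,0,0],1],[[0,0,0.6],[0,0,0],1],[[0,0,0],[0,0,0],1],[[0,0,0],[0,0,0],1]]'
```

```text
clock: 20.25
position: [0.5023, 0.229, 0.0465]
ee_rot: [-0.0, 0.287, 0.958, 0.0]
contact_force: [-0.3, -0.2, -0.4]
width: 0.023
gripper_force: 39.3
```

```bash
python3 -m handwheel '[[[0,0,0.5],[0,0,0],1],[[0,0,0.4],[0,0,0],1],[[0,0,0],[0,0,0],1],[[0,0,0],[0,0,0],1]]'
```

```text
clock: 20.75
position: [0.5024, 0.229, 0.0462]
ee_rot: [0.0, 0.287, 0.958, 0.0]
contact_force: [-0.6, -0.1, 5.3]
width: 0.023
gripper_force: 39.9
```

```bash
python3 -m handwheel '[[[0,0,0],[0,0,0],0.4],[[0,0,0],[0,0,0],0.3],[[0,0,0],[0,0,0],0.2],[[0,0,0],[0,0,0],0],[[0,0,0],[0,0,0],-0.2],[[0,0,-10],[0,0,0],-0.5],[[0,0,-30],[0,0,0],-0.5],[[0,0,-45],[0,0,0],-0.5],[[0,0,-45],[0,0,-0.81],-0.5],[[0,0,-35],[0,0,-0.81],-0.5],[[0,0,0],[0,0,-0.81],-0.5],[[0,0,0],[0,0,-0.81],-0.5],[[0,0,0],[0,0,-0.81],-0.5],[[0,0,0],[0,0,-0.81],-0.5],[[0,0,0],[0,0,-0.81],-0.5],[[0,0,0],[0,0,-0.82],-0.5],[[0,0,0],[0,0,0],-0.5]]'; python3 -c "
from h import *
plan(.5733,-.2105,.030,95.8)
cv2.imwrite('pics/s2.png',cv2.resize(vision.get_image('side')[230:370,220:420],None,fx=3,fy=3))"
```

```text
clock: 22.88
position: [0.5023, 0.229, 0.2113]
ee_rot: [0.0, -0.049, 0.999, 0.0]
contact_force: [0.0, 0.9, -0.2]
width: 0.0642
gripper_force: 0.0
shift mm [ -27.9 -444.3  181.2] rows50 8.89 yaw 95.57 turn z units -0.039
```

View pics/s2.png

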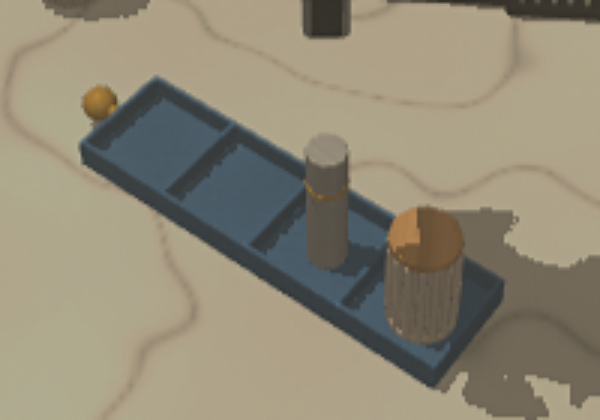

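The vial stands upright mid-compartment, crop (327,205), with the pot beside it. Next the case.

```bash
python3 -m handwheel '[[[-2.5,-22,0],[0,0,0],-0.5],[[-2.5,-44.5,0],[0,0,0],-0.5],[[-2.5,-44.5,0],[0,0,0],-0.5],[[-2.5,-44.5,0],[0,0,0],-0.5],[[-2.5,-44.5,0],[0,0,0],-0.5],[[-2.5,-44.5,0],[0,0,0],-0.5],[[-2.5,-44.5,0],[0,0,0],-0.5],[[-2.5,-44.5,0],[0,0,0],-0.5],[[-2.5,-44.5,0],[0,0,0],-0.5],[[-2.5,-44.5,0],[0,0,0],-0.5],[[-2.9,-22,0],[0,0,0],-0.5],[[0,0,20],[0,0,0],-0.5],[[0,0,45],[0,0,0],-0.5],[[0,0,45],[0,0,0],-0.5],[[0,0,40],[0,0,0],-0.5],[[0,0,20],[0,0,0],-0.5],[[0,0,9],[0,0,0],-0.5],[[0,0,0],[0,0,0],-0.4],[[0,0,0],[0,0,0],-0.2]]' 40;python3 -c "
from h import *
plan(.5733,-.2105,.032,95.8)"
python3 -m handwheel '[[[0,0,0],[0,0,0],0],[[0,0,0],[0,0,0],0.1],[[0,0,0],[0,0,0],0.2],[[0,0,0],[0,0,0],0.4],[[0,0,0],[0,0,0],1],[[0,0,0],[0,0,0],1],[[0,0,0],[0,0,0],1],[[0,0,0],[0,0,0],1]]'
```

```text
clock: 25.3
position: [0.5745, -0.2109, 0.0328]
ee_rot: [0.001, -0.049, 0.999, -0.0]
contact_force: [0.7, 0.4, 0.1]
width: 0.0513
gripper_force: 0.0
shift mm [1.2 0.5 0.8] rows50 0.02 yaw 95.63 turn z units -0.029
clock: 26.3
position: [0.5741, -0.2109, 0.0323]
ee_rot: [0.001, -0.049, 0.999, -0.0]
contact_force: [-0.4, 0.0, 5.3]
width: 0.0354
gripper_force: 40.7
```

```bash
python3 -m handwheel '[[[0,0,-10],[0,0,0],1],[[0,0,-35],[0,0,0],1],[[0,0,-45],[0,0,0.81],1],[[0,0,-45],[0,0,0.81],1],[[0,0,-30],[0,0,0.81],1],[[0,0,-10],[0,0,0.81],1],[[0,0,0],[0,0,0.81],1],[[0,0,0],[0,0,0.81],1],[[0,0,0],[0,0,0.81],1],[[0,0,0],[0,0,0.81],1],[[12,16,0],[0,0,0],1],[[26.7,37,0],[0,0,0],1],[[26.7,37,0],[0,0,0],1],[[26.7,37,0],[0,0,0],1],[[26.7,37,0],[0,0,0],1],[[26.7,37,0],[0,0,0],1],[[26.7,37,0],[0,0,0],1],[[26.7,37,0],[0,0,0],1],[[26.7,37,0],[0,0,0],1],[[12,16,0],[0,0,0],1]]'
python3 -m handwheel '[[[0,0,0],[0,0,0],1],[[0,0,0],[0,0,0],1]]'; python3 -c "
from h import *
plan(.555,.1939,.0303,56.7)"
```

```text
clock: 28.8
position: [0.5532, 0.197, 0.2066]
ee_rot: [-0.001, 0.284, 0.959, 0.0]
contact_force: [-0.1, -0.5, -1.0]
width: 0.0355
gripper_force: 40.2
clock: 29.05
position: [0.5546, 0.1928, 0.2065]
ee_rot: [0.0, 0.286, 0.958, -0.001]
contact_force: [-0.3, -0.8, -0.9]
width: 0.0358
gripper_force: 40.2
shift mm [  0.3   1.3 176.2] rows50 3.52 yaw 56.74 turn z units 0.007
```

```bash
python3 -m handwheel '[[[0,0.8,20],[0,0,0],1],[[0,0,40],[0,0,0],1],[[0,0,45],[0,0,0],1],[[0,0,36],[0,0,0],1],[[0,0,19],[0,0,0],1],[[0,0,8],[0,0,0],1],[[0,0,3],[0,0,0],1],[[0,0,2],[0,0,0],1],[[0,0,1],[0,0,0],1],[[0,0,1],[0,0,0],1],[[0,0,0.7],[0,0,0],1],[[0,0,0.7],[0,0,0],1],[[0,0,0],[0,0,0],1],[[0,0,0],[0,0,0],1]]'
python3 -m handwheel '[[[0,0,0.4],[0,0,0],1],[[0,0,0],[0,0,0],1],[[0,0,0],[0,0,0],1]]'
```

```text
clock: 30.8
position: [0.5553, 0.1947, 0.0304]
ee_rot: [0.0, 0.286, 0.958, 0.0]
contact_force: [0.5, 1.0, 0.5]
width: 0.0357
gripper_force: 40.3
clock: 31.18
position: [0.5553, 0.1947, 0.0303]
ee_rot: [0.0, 0.286, 0.958, 0.0]
contact_force: [-1.0, 0.8, 4.9]
width: 0.0354
gripper_force: 40.8
```

```bash
python3 -m handwheel '[[[0,0,0],[0,0,0],0.15],[[0,0,0],[0,0,0],0.05],[[0,0,0],[0,0,0],-0.1],[[0,0,0],[0,0,0],-0.3],[[0,0,0],[0,0,0],-0.5],[[0,0,-10],[0,0,0],-0.5],[[0,0,-30],[0,0,0],-0.5],[[0,0,-45],[0,0,0],-0.5],[[0,0,-45],[0,0,-0.9],-0.5],[[0,0,-45],[0,0,-0.9],-0.5],[[0,0,-10],[0,0,-0.9],-0.5],[[0,0,0],[0,0,-0.9],-0.5],[[0,0,0],[0,0,-0.9],-0.5],[[0,0,0],[0,0,-0.9],-0.5],[[0,0,0],[0,0,-0.9],-0.5],[[0,0,0],[0,0,-0.9],-0.5],[[0,0,0],[0,0,0],-0.5]]'; python3 -c "
from h import *
plan(.637,-.1985,.053,99.8)
cv2.imwrite('pics/s3.png',cv2.resize(vision.get_image('side')[230:370,220:420],None,fx=3,fy=3))"
```

```text
clock: 33.3
position: [0.5552, 0.1946, 0.2155]
ee_rot: [0.0, -0.086, 0.996, 0.0]
contact_force: [0.9, 0.4, -0.1]
width: 0.0639
gripper_force: 0.0
shift mm [ -13.  -401.3  162.5] rows50 8.03 yaw 99.88 turn z units 0.014
```

View pics/s3.png

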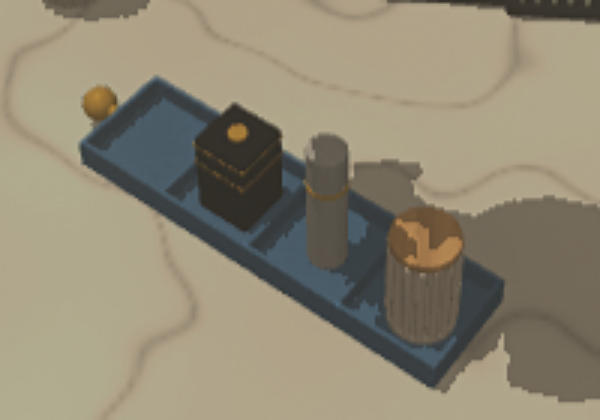

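Case upright in its compartment, crop (238,170). Last is the flacon.

```bash
python3 -m handwheel '[[[-1.3,-20,0],[0,0,0],-0.5],[[-1.3,-45,0],[0,0,0],-0.5],[[-1.3,-45,0],[0,0,0],-0.5],[[-1.3,-45,0],[0,0,0],-0.5],[[-1.3,-45,0],[0,0,0],-0.5],[[-1.3,-45,0],[0,0,0],-0.5],[[-1.3,-45,0],[0,0,0],-0.5],[[-1.3,-45,0],[0,0,0],-0.5],[[-1.3,-45,0],[0,0,0],-0.5],[[-1.3,-21.3,0],[0,0,0],-0.5],[[0,0,20],[0,0,0],-0.5],[[0,0,40],[0,0,0],-0.5],[[0,0,45],[0,0,0],-0.5],[[0,0,34],[0,0,0],-0.5],[[0,0,16],[0,0,0],-0.5],[[0,0,7.5],[0,0,0],-0.5],[[0,0,0],[0,0,0],-0.3],[[0,0,0],[0,0,0],0]]' 40;python3 -c "
from h import *
plan(.637,-.1985,.053,99.8)"
python3 -m handwheel '[[[0,0,0],[0,0,0],0.2],[[0,0,0],[0,0,0],0.35],[[0,0,0],[0,0,0],0.5],[[0,0,0],[0,0,0],1],[[0,0,0],[0,0,0],1],[[0,0,0],[0,0,0],1],[[0,0,0],[0,0,0],1]]'
```

```text
clock: 35.6
position: [0.6383, -0.1988, 0.0538]
ee_rot: [0.001, -0.087, 0.996, -0.001]
contact_force: [-0.3, 0.2, -0.1]
width: 0.0428
gripper_force: 0.0
shift mm [1.3 0.5 0.8] rows50 0.03 yaw 99.94 turn z units 0.024
clock: 36.48
position: [0.6377, -0.1986, 0.0529]
ee_rot: [0.0, -0.087, 0.996, -0.0]
contact_force: [-0.1, -0.1, 4.8]
width: 0.0229
gripper_force: 39.3
```

```bash
python3 -m handwheel '[[[0,0,-10],[0,0,0],1],[[0,0,-35],[0,0,0],1],[[0,0,-45],[0,0,0.9],1],[[0,0,-45],[0,0,0.9],1],[[0,0,-30],[0,0,0.9],1],[[0,0,-5],[0,0,0.9],1],[[0,0,0],[0,0,0.9],1],[[0,0,0],[0,0,0.9],1],[[0,0,0],[0,0,0.9],1],[[0,0,0],[0,0,0.9],1],[[12,16,0],[0,0,0],1],[[28,35.8,0],[0,0,0],1],[[28,35.8,0],[0,0,0],1],[[28,35.8,0],[0,0,0],1],[[28,35.8,0],[0,0,0],1],[[28,35.8,0],[0,0,0],1],[[28,35.8,0],[0,0,0],1],[[28,35.8,0],[0,0,0],1],[[12,16,0],[0,0,0],1]]'
python3 -m handwheel '[[[0,0,0],[0,0,0],1],[[0,0,0],[0,0,0],1]]'; python3 -c "
from h import *
plan(.6085,.1588,.0509,56.7)"
```

```text
clock: 38.85
position: [0.6068, 0.162, 0.2223]
ee_rot: [-0.001, 0.284, 0.959, 0.0]
contact_force: [-0.0, 0.4, -0.8]
width: 0.0228
gripper_force: 39.4
clock: 39.1
position: [0.6083, 0.1574, 0.2222]
ee_rot: [0.0, 0.286, 0.958, -0.001]
contact_force: [0.2, -0.6, -0.8]
width: 0.0233
gripper_force: 39.4
shift mm [  0.6   1.4 171.3] rows50 3.43 yaw 56.74 turn z units 0.007
```

```bash
python3 -m handwheel '[[[0,0.8,20],[0,0,0],1],[[0,0,40],[0,0,0],1],[[0,0,45],[0,0,0],1],[[0,0,33],[0,0,0],1],[[0,0,17],[0,0,0],1],[[0,0,8],[0,0,0],1],[[0,0,3],[0,0,0],1],[[0,0,2],[0,0,0],1],[[0,0,1],[0,0,0],1],[[0,0,1],[0,0,0],1],[[0,0,0.7],[0,0,0],1],[[0,0,0.5],[0,0,0],1],[[0,0,0],[0,0,0],1],[[0,0,0],[0,0,0],1]]'
python3 -m handwheel '[[[0,0,0.4],[0,0,0],1],[[0,0,0],[0,0,0],1],[[0,0,0],[0,0,0],1]]'
```

```text
clock: 40.85
position: [0.6088, 0.1592, 0.0511]
ee_rot: [0.0, 0.286, 0.958, 0.0]
contact_force: [0.5, -0.7, -0.9]
width: 0.023
gripper_force: 39.4
clock: 41.22
position: [0.6089, 0.1592, 0.0509]
ee_rot: [0.0, 0.286, 0.958, 0.0]
contact_force: [0.0, 0.5, 1.1]
width: 0.0227
gripper_force: 39.5
```

```bash
python3 -m handwheel '[[[0,0,0.4],[0,0,0],1],[[0,0,0],[0,0,0],1],[[0,0,0],[0,0,0],1]]'
python3 -m handwheel '[[[0,0,0],[0,0,0],0.4],[[0,0,0],[0,0,0],0.3],[[0,0,0],[0,0,0],0.2],[[0,0,0],[0,0,0],0],[[0,0,0],[0,0,0],-0.2],[[0,0,-10],[0,0,0],-0.5],[[0,0,-30],[0,0,0],-0.5],[[0,0,-45],[0,0,0],-0.5],[[0,0,-45],[0,0,0],-0.5],[[0,0,-30],[0,0,0],-0.5],[[0,0,-10],[0,0,0],-0.5],[[0,0,0],[0,0,0],-0.5],[[0,0,0],[0,0,0],-0.5],[[0,0,0],[0,0,0],-0.5]]'; python3 -c "
from h import *
cv2.imwrite('pics/s4.png',vision.get_image('side'))"
```

```text
clock: 41.6
position: [0.6089, 0.1592, 0.0509]
ee_rot: [0.0, 0.286, 0.958, 0.0]
contact_force: [-1.4, 0.1, 5.7]
width: 0.023
gripper_force: 39.9
clock: 43.35
position: [0.6081, 0.159, 0.2186]
ee_rot: [-0.001, 0.286, 0.958, -0.001]
contact_force: [-0.4, -0.2, -0.7]
width: 0.0639
gripper_force: 0.0
```

View pics/s4.png

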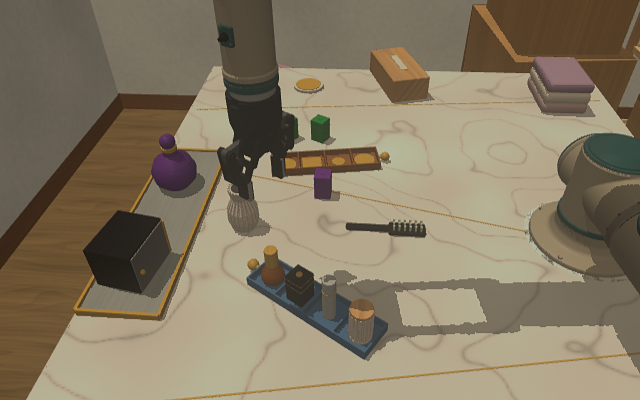

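All four stand upright in the blue caddy. From its ball they are flacon (271,265), case (300,287), vial (329,300) and pot (361,320). The brush and vase have not moved, and the gripper is clear.

```bash
python3 -c "
from rig import manip
print(manip.sign_off())"
```

```text
the job is handed in; nothing more can be done
None
```

The four toiletries stand upright in the blue caddy in reverse order (from its gold ball: flacon, case, vial, pot), the brush and vase were not moved, and the job was handed in at about 43 s on the robot's clock.

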